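Put the joinery tools back on their shadow boards

ROBOT

A 6-joint arm with a two-finger parallel gripper is mounted at the origin on the work surface. World frame = base frame: x ahead of the robot, y to its left, z up, the work surface at z = 0. Lengths are in mm, angles in rad, forces in N, time in s.
With the tool pointing down it reaches from about 350 to 775 mm from the base axis. Payload 7.3 kg.
Tool frame: the origin (TCP) lies between the finger pads; the fingertips stand 19 mm ahead of it and the grasp point (between the pads) is the TCP (tcp_to_tips is the z of the fingertips in the tool frame, in mm); z points along the fingers, y is the line along which they close (so a half turn about z gives the same grasp; the last joint's range is limited). The gripper opens to 92 mm and grips with 3 to 60 N. Pads are 19 mm wide; open, the fingers measure 130 mm over their backs; the gripper's body (75 mm by 190 mm) begins 47 mm behind the grasp point.
Start: joints at [-1.489, 0.342, 1.524, -0, 1.275, -0.146], TCP at [118.585, -511.45, 245.741] pointing down, gripper open.
Joint ranges: [-2.53, 2.53], [-0.77, 2.02], [0.04, 2.7], [-1, 4.14], [0.28, 2.66], [-3.11, 3.11]. Speed limits (rad/s): [2.57, 2.57, 3.14, 3.14, 3.14, 3.14].

INTERFACE

Orientations are given as a unit quaternion [w, x, y, z].
In Python, from station import * gives the robot as it stands.
- The arm moves only by the tool move_arm, never from a script. Its argument "deltas" is a list that holds one entry, the list of rows, each a list of 7 numbers: the turn, a rotation vector about the tool's x, y, z in rad, then the shift along the tool's x, y, z in cm, then the opening, from 0 (shut) to 1 (fully open). A call has 1 to 20 rows; each row is the pose to reach, as a shift and turn from the pose commanded when the call began, along the tool's axes at that moment; what a row does not reach only later rows make up. A row lasts 1/12 s, in which the tool goes at most 41.7 mm and 7.16 degrees, less where a joint would pass 70% of its speed; a pose out of reach is approached as far as the arm can. A call with a gripper value outside its range is refused whole. The fingers move at their own pace and stop on an object; the grip force is fixed at half the most. Time passes only in rows, so rows that repeat a pose let the fingers close. It gives the time, the measured TCP pose, the force, the opening and the grip force at its end, in the units of the state.
- observe(): the state, without advancing time (a new reading comes with each control period).
- snapshot(name): name is "side" or "top" or "wrist"; returns (picture, depth): 420x560x3 uint8, blue, green, red; 420x560 float32, mm along the optical axis (not along the pixel's ray), 0 where there is no reading.
- get_calibration(name): a dict with "fx", "fy", "cx", "cy" (pixels), "k1" (the pictures are not rectified: a ray, as slopes to the right and down, at radius r is drawn at 1 + k1 r^2 times it, then the intrinsics apply), "R" (3x3) and "t" (3): a world point X has camera coordinates R X + t. Camera axes: x right, y down, z forward; pixel columns grow to the right and rows downward; lengths in mm; the calibration is good to about 2 mm. A picture is of the moment at which its call begins: read the wrist's pose just before it. get_calibration takes no time and is no camera call; for the wrist camera it gives the pose at the moment of the call.
- job_done(): hands the job in; it is judged then, once.
Trained networks look in the newest picture that a camera, given by its name, has taken for a name from the list of things; names that differ only in an ending like _2 or _b are one class to them, and where a whole thing is asked for, a point or a joint stands for the part that bears it (a point fixed in the world has none). Each returns a list of dicts, best first, with "conf" (0 to 1); they miss things now and then, are a little off and sometimes report something else, mostly with a low value. They report only what shows in the picture. A call takes as long as a camera call. They do not tell look-alikes from the thing itself.
- spot_in(camera, name): "box" ([left, top, width, height] as shares, 0 to 1, of the picture: columns of its width, rows of its height, round what is visible of it).
- spot_point(camera, name): "at" ([column, row] as shares, 0 to 1, of the picture: columns of its width, rows of its height: a listed point, or the origin of a listed thing).
The state is a dict: "t": time; "joints": joint angles; "joint_velocities": joint speeds; "tau": joint torques, N m; "eef_pos": TCP position; "ee_rot": TCP orientation; "contact_force": force on the tool from outside, world axes, zero at the start; "moment": the same for the moment, N m; "finger_gap": finger opening in mm; "finger_force": force on a finger pad.
Only numpy, scipy, OpenCV 4.12 (cv2) and the standard library are available. Lean on these libraries where they do the work, as an engineer would, in place of code of your own. Each camera call takes 0.05 s, during which the arm holds its last target. There are 200 camera calls.

TASK

Put the four tools on the bench back on the four plywood shadow boards: the large hole saw, the small hole saw, the sanding block and the L-shaped clamping square each go on the board whose black silhouette has the same shape and size. Set each one flat, the same way up as it stands now, turned and centred so that it covers its silhouette, then let go.

Things in the scene. Friction and masses are not known exactly. Their poses are not given: they have to be found in the camera images.
- saw_big_center (a point): Steel hole saw (cylindrical cutter) standing upright, teeth down: plain cylinder 54 mm in diameter, 34 mm tall, with a smaller hub on top, 24 mm wide, 8 mm high, 42 mm tall in all; about 160 g. The point is at its centre on the axis, 21 mm above its underside; z up the axis. It is round, so its yaw does not matter.
- saw_small_center (a point): Steel hole saw (cylindrical cutter) standing upright, teeth down: plain cylinder 32 mm in diameter, 34 mm tall, with a smaller hub on top, 18 mm wide, 8 mm high, 42 mm tall in all; about 80 g. The point is at its centre on the axis, 21 mm above its underside; z up the axis. It is round, so its yaw does not matter.
- sander_center (a point): Sanding block lying flat: dark wood on a cork sole, a plain rectangular block 94 (x) x 54 (y) x 36 (z) mm, about 110 g. The point is at its centre, 18 mm above its underside; x along its length, z up.
- square_leg (a point): L-shaped clamping square lying flat, pale wood, 24 mm thick, 90 g: two equal legs, each 100 mm long outside, 28 mm wide, at a right angle. The point is on one leg's centre line, 12 mm above the underside, 60 mm from the outer corner, 40 mm from the free end; x runs along this leg from the corner to its free end, y is where the other leg points from the corner, z up.
- board_big: Fixed plywood plate on the bench, 110 x 110 x 10 mm; origin at the centre of its underside, x and y along its edges, z up. Flat black silhouette painted on its top: a disc 56 mm in diameter at the centre of the board, for the large hole saw.
- board_small: Fixed plywood plate on the bench, 110 x 110 x 10 mm; origin at the centre of its underside, x and y along its edges, z up. Flat black silhouette painted on its top: a disc 34 mm in diameter at the centre of the board, for the small hole saw.
- board_rect: Fixed plywood plate on the bench, 110 x 110 x 10 mm; origin at the centre of its underside, x and y along its edges, z up. Flat black silhouette painted on its top: a rectangle 96 (x) x 56 (y) mm at the centre of the board, for the sanding block.
- board_ell: Fixed plywood plate on the bench, 110 x 110 x 10 mm; origin at the centre of its underside, x and y along its edges, z up. Flat black silhouette painted on its top: an L, legs 100 x 28 mm, its enclosing square centred on the board, legs along the board's -y and -x edges, corner at -x -y. With the clamping square's x and y along the board's, its listed point belongs above (+10, -36) mm.
Mind the look-alikes: they are no part of the job. There is more than one size of the part that bears square_leg; the job needs the largest.

How it is judged:
By the outcome, as a careful person would: the job done as asked, in the order asked, and still so for the second after the job is handed in, with the robot touching nothing.
It also fails if it takes over 104 s, if anything falls off the work surface, if the arm or the gripper's body presses on something with over 40 N, if the wrist force passes 120 N, or if a joint passes its speed limit or range.

## Working session

There is one attempt and no reset: what is moved stays moved. The work goes in short steps, Python scripts to look and compute and a tool call to move; the robot and the scene stay as the last step left them, time stands still between calls to the robot, and variables do not carry over. Pictures are saved under pics/ and viewed, at most 14 in all, crops included, and the job is handed in when it is done.

Besides the shell and the picture viewer there is one more tool, called after ">>>" as a command line: name --argument value ..., lists and objects as JSON in quotes. move_arm: Moves the arm, as the interface text tells. Its arguments: {"type":"object","properties":{"deltas":{"type":"array","items":{"type":"array","items":{"type":"array","items":{"type":"number"}}}}},"required":["deltas"]}

```bash
mkdir -p pics; ls; python3 - <<'E'
from station import *
import cv2
print(observe())
for c in("top","side"):
    p,d=snapshot(c); cv2.imwrite(f"pics/{c}0.png",p)
    k=get_calibration(c); print(c,k)
    for n in("saw_big_center","saw_small_center","sander_center","square_leg","board_big","board_small","board_rect","board_ell"):
        print(n,[(round(r['conf'],2),[round(r['at'][0]*560),round(r['at'][1]*420)]) for r in spot_point(c,n)])
E
```

```text
pics
{'t': 0.0, 'joints': array([-1.48899238e+00,  3.42721531e-01,  1.52504748e+00,  4.36521583e-06,
        1.27541553e+00, -1.45991619e-01]), 'joint_velocities': array([ 0.0002166 , -0.00166832, -0.00011884, -0.00267963,  0.00174321,
        0.00077031]), 'tau': array([-2.16379199e-04, -4.31241381e+01, -2.44218940e+01,  7.16595096e-02,
        5.59638196e-02, -1.44142487e-04]), 'eef_pos': array([ 118.55546443, -511.03117697,  245.03494195]), 'ee_rot': array([-7.95465473e-04,  9.93520414e-01,  1.13651012e-01,  2.76269595e-05]), 'contact_force': array([0.20613409, 0.63814858, 0.0209864 ]), 'moment': array([-0.02796513,  0.02085826,  0.06339388]), 'finger_force': 0.0, 'finger_gap': 91.78238132763177}
top {'fx': 456.89436567922064, 'fy': 456.89436567922064, 'cx': 273.51138983577533, 'cy': 210.95279463911064, 'k1': -0.0017263946364531719, 'R': array([[-0.01685282, -0.99980918,  0.00987875],
       [-0.98297801,  0.01475968, -0.18312944],
       [ 0.18294868, -0.01279684, -0.98303918]]), 't': array([ 55.48559236, 594.15312905, 828.64622003])}
saw_big_center [(0.9, [436, 284]), (0.74, [25
[... 254 characters left out ...]
rd_ell [(0.75, [343, 200])]
side {'fx': 396.18092619580676, 'fy': 396.18092619580676, 'cx': 284.6500026237349, 'cy': 206.5041816513687, 'k1': -0.05076575552330861, 'R': array([[ 0.98302327, -0.18342545,  0.004512  ],
       [-0.12545288, -0.68987185, -0.71297855],
       [ 0.13389111,  0.70030846, -0.70117133]]), 't': array([-597.56764204,  141.34062842,  956.5857784 ])}
saw_big_center [(0.85, [233, 331])]
saw_small_center [(0.62, [314, 317])]
sander_center [(0.82, [284, 203])]
square_leg [(0.89, [328, 197]), (0.67, [305, 134]), (0.59, [263, 167])]
board_big [(0.79, [229, 270])]
board_small [(0.8, [222, 211]), (0.59, [218, 174])]
board_rect [(0.56, [218, 177])]
board_ell [(0.69, [297, 260])]
```

View pics/top0.png

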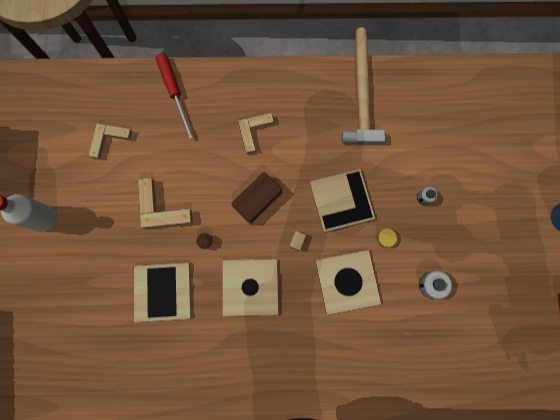

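View pics/side0.png

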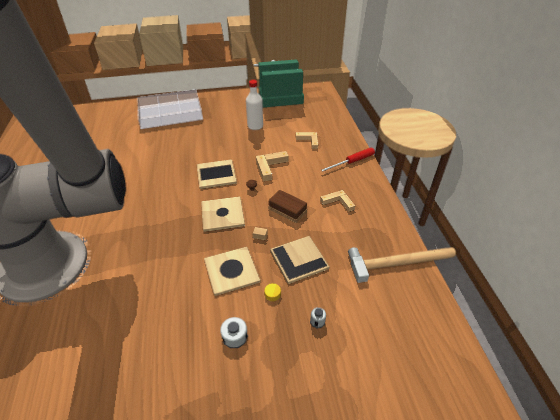

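Top view: squares at (165,205) (largest), (110,138) and (256,130) (smaller look-alikes); saws at (437,285) big and (428,196) small, sander at (257,198). Boards: rect (162,292), small (250,288), big (348,282), ell (343,200). Obstacles nearby are a knob (204,241), a small block (298,240) and a yellow disc (388,238).

```bash
cat > h.py <<'E'
from station import *
import numpy as np, cv2
def cam(c):
    k=get_calibration(c); p,d=snapshot(c); return k,p,d
def world(k,d):
    """HxWx3 world map from depth"""
    v,u=np.mgrid[0:420,0:560].astype(float)
    K=np.array([[k['fx'],0,k['cx']],[0,k['fy'],k['cy']],[0,0,1]])
    n=cv2.undistortPoints(np.stack([u,v],-1).reshape(-1,1,2),K,np.array([k['k1'],0,0,0,0])).reshape(420,560,2)
    X=np.dstack([n*d[...,None],d]); return (X-k['t'])@k['R']
def comp(mask,uv,r=4):
    n,l=cv2.connectedComponents(mask.astype(np.uint8))
    w=l[uv[1]-r:uv[1]+r+1,uv[0]-r:uv[0]+r+1]; w=w[w>0]
    return l==np.bincount(w).argmax() if len(w) else None
def rect(P):
    (c,s,a)=cv2.minAreaRect(P.astype(np.float32)); 
    if s[0]<s[1]: s=(s[1],s[0]); a+=90
    return np.round(c,1),np.round(s,1),round((a+90)%180-90,1)
E
python3 - <<'E'
from h import *
k,p,d=cam("top"); W=world(k,d); z=W[...,2]; g=p.max(2)
print("bench z",np.median(z[330:400,100:400]), "valid",(d>0).mean())
for n,uv,lo,hi in [("sawB",(437,285),15,60),("sawS",(428,196),15,60),("sander",(257,198),20,60),("sq",(150,217),14,40),("sq",(148,200),14,40),("sq2",(102,138),10,40),("sq3",(248,140),10,40),("knob",(204,241),8,60),("blk",(298,240),8,60),("yel",(388,238),4,60)]:
    m=comp((z>lo)&(z<hi),uv)
    if m is None: print(n,"none");continue
    P=W[m]; print(n,rect(P[:,:2]),"z",np.round(np.percentile(P[:,2],[5,50,95,100]),1),m.sum())
b=(z>-8)&(z<22)
for n,uv in [("rect",(162,292)),("small",(250,288)),("big",(348,282)),("ell",(345,222)),("ell2",(325,195))]:
    m=comp(b&(g<45),uv); P=W[m]; print("sil",n,rect(P[:,:2]),np.median(P[:,2]),m.sum(),np.round(P[:,:2].mean(0),1))
    m=comp((z>5)&(z<18),uv,12); P=W[m];print("  board",rect(P[:,:2]),m.sum())
E
```

```text
bench z -0.4911408169458333 valid 0.9959651360544217
sawB (array([ 451.2, -269. ]), array([53.7, 52.9]), -36.5) z [22.7 33.  42.  45.5] 679
sawS (array([ 629.7, -266.1]), array([31.3, 31. ]), 14.0) z [20.3 32.8 42.2 43.5] 236
sander (array([630.3,  79.3]), array([94. , 54.9]), -45.8) z [30.8 34.9 37.7 39.8] 1282
sq (array([626.7, 265.4]), array([100.8, 100.2]), -85.0) z [19.7 23.1 25.9 28.4] 1240
sq (array([626.7, 265.4]), array([100.8, 100.2]), -85.0) z [19.7 23.1 25.9 28.4] 1240
sq2 (array([753.3, 383.4]), array([73.7, 72.5]), 79.3) z [11.5 16.3 19.3 21.3] 616
sq3 (array([770.8,  74.1]), array([73., 72.]), 13.1) z [13.  16.  18.8 21. ] 568
knob (array([544.1, 184.3]), array([29.9, 29.6]), -11.5) z [21.1 25.4 28.8 29.5] 199
blk (array([542.7,  -0.9]), array([33.8, 23.6]), -23.0) z [16.3 18.9 21.5 23.1] 210
yel (array([ 545.7, -181.2]), array([36.9, 36.7]), 13.7) z [11.5 16.8 19.7 22.2] 298
sil rect (array([445.7, 267.7]), array([93.1, 54.6]), 2.5) 10.085087470761437 1331 [444.9 268.2]
  board (array([446.5, 268.1]), array([110.1, 109.9]), 2.5) 3178
sil small (array([452.6,  95.3]), array([29.7, 29.2]), 89.3) 9.742815628297151 204 [452.1  94.9]
  board (array([452.9,  94.9]), array([110.1, 110. ]), 0.2) 3146
sil big (array([459.1, -99.5]), array([53., 52.]), -3.7) 9.717730642846108 586 [458.9 -99.7]
  board (array([460. , -99.4]), array([110.1, 110. ]), -80.5) 3074
sil ell (array([625.3, -95.6]), array([99.1, 97.4]), -76.8) 9.448580633185722 1023 [ 613.6 -113.9]
  board (array([626.1, -95.4]), array([110.6, 110.3]), -76.7) 2778Traceback (most recent call last):
  File "<stdin>", line 10, in <module>
  File "h.py", line 16, in rect
    (c,s,a)=cv2.minAreaRect(P.astype(np.float32));
            ~~~~~~~~~~~~~~~^^^^^^^^^^^^^^^^^^^^^^
cv2.error: OpenCV(4.12.0) /io/opencv/modules/imgproc/src/convhull.cpp:143: error: (-215:Assertion failed) total >= 0 && (depth == CV_32F || depth == CV_32S) in function 'convexHull'
```

```bash
cat >> h.py <<'E'
def go(x,y,z,psi,frm=None):
    """tool-axis shift (cm) and turn about tool z (rad) from pose frm=(x,y,z,psi) (default: measured)"""
    if frm is None:
        s=observe(); w,a,b,c=s['ee_rot']; frm=(*s['eef_pos'],np.degrees(2*np.arctan2(b,a)))
    p=np.radians(frm[3]); dx,dy=x-frm[0],y-frm[1]
    print("from",np.round(frm,1),"shift cm",np.round([dx*np.cos(p)+dy*np.sin(p),dx*np.sin(p)-dy*np.cos(p),frm[2]-z],1)/1 if 0 else np.round(np.array([dx*np.cos(p)+dy*np.sin(p),dx*np.sin(p)-dy*np.cos(p),frm[2]-z])/10,2),"rz",round(-np.radians((psi-frm[3]+180)%360-180),3))
E
sed -i 's/np.round(\[dx\*np.cos(p)+dy\*np.sin(p),dx\*np.sin(p)-dy\*np.cos(p),frm\[2\]-z\],1)\/1 if 0 else //' h.py
python3 - <<'E'
from h import *
s=(118.585,-511.45,245.741,13.05)
go(451.2,-269,110,13.05,s)
p=cv2.imread("pics/top0.png"); cv2.imwrite("pics/crop.png",cv2.resize(p[100:310,80:460],None,fx=2,fy=2))
E
```

```text
from [ 118.6 -511.4  245.7   13. ] shift cm [ 37.88 -16.11  13.57] rz -0.0
```

View pics/crop.png

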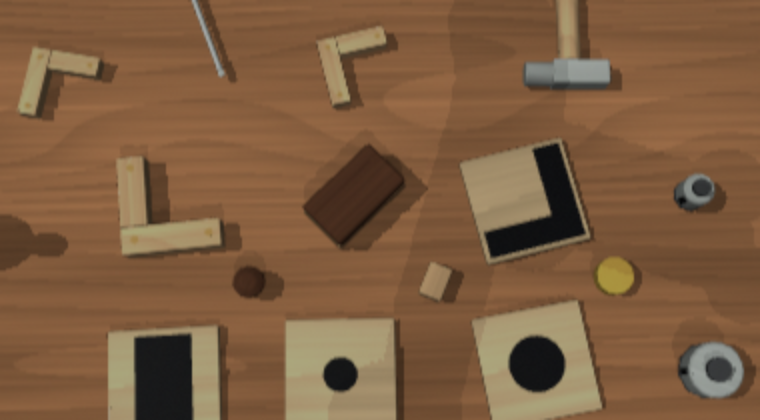

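The largest square (crop 165,210; 100 mm against 73 mm) is the right one, with its corner at lower left. The L silhouette's corner is at lower right (585,240), so the square turns about +98°. Going above the big saw.

>>> move_arm --deltas '[[[0, 0, 0, 37.9, -16.1, 13.6, 1], [0, 0, 0, 37.9, -16.1, 13.6, 1], [0, 0, 0, 37.9, -16.1, 13.6, 1], [0, 0, 0, 37.9, -16.1, 13.6, 1], [0, 0, 0, 37.9, -16.1, 13.6, 1], [0, 0, 0, 37.9, -16.1, 13.6, 1], [0, 0, 0, 37.9, -16.1, 13.6, 1], [0, 0, 0, 37.9, -16.1, 13.6, 1], [0, 0, 0, 37.9, -16.1, 13.6, 1], [0, 0, 0, 37.9, -16.1, 13.6, 1], [0, 0, 0, 37.9, -16.1, 13.6, 1], [0, 0, 0, 37.9, -16.1, 13.6, 1], [0, 0, 0, 37.9, -16.1, 13.6, 1], [0, 0, 0, 37.9, -16.1, 13.6, 1]]]'

```text
t: 2.12
eef_pos: [451.0, -269.6, 110.0]
ee_rot: [0.0, 0.994, 0.114, -0.0]
contact_force: [-0.8, -0.3, 0.2]
finger_gap: 91.7
finger_force: 0.0
```

```bash
python3 - <<'E'
from h import *
k,p,d=cam("wrist"); W=world(k,d); z=W[...,2]; cv2.imwrite("pics/w1.png",p)
q=k['R']@[451,-269,34]+k['t']; uv=(int(k['cx']+k['fx']*q[0]/q[2]),int(k['cy']+k['fy']*q[1]/q[2])); print(uv)
m=comp((z>15)&(z<60),uv,20); P=W[m]; print(rect(P[:,:2]),np.percentile(P[:,2],[5,50,95]),m.sum())
h=P[P[:,2]>38]; print("hub",rect(h[:,:2]))
go(451.2,-269,24,13.05)
E
```

```text
(282, 225)
(array([ 451.3, -270.6]), array([53.7, 53.2]), 24.1) [25.82061892 34.25681255 42.53960201] 4620
hub (array([ 451.1, -270.7]), array([23.1, 23. ]), -45.6)
from [ 450.9 -269.9  110.2   13. ] shift cm [ 0.05 -0.08  8.62] rz -0.001
```

View pics/w1.png

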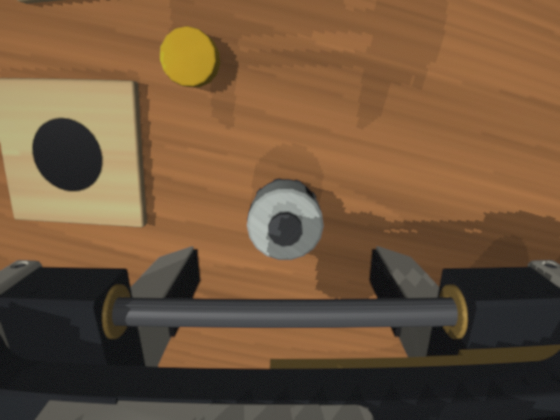

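The saw is at (285,222), centred between the fingers; the wrist view agrees with the top view to about 1.6 mm. Descending and gripping.

>>> move_arm --deltas '[[[0, 0, 0, 0, 0, 3, 1], [0, 0, 0, 0, 0, 5.5, 1], [0, 0, 0, 0, 0, 7.5, 1], [0, 0, 0, 0, 0, 8.6, 1], [0, 0, 0, 0, 0, 8.6, 1], [0, 0, 0, 0, 0, 8.6, 0], [0, 0, 0, 0, 0, 8.6, 0], [0, 0, 0, 0, 0, 8.6, 0], [0, 0, 0, 0, 0, 8.6, 0], [0, 0, 0, 0, 0, 8.6, 0], [0, 0, 0, 0, 0, 8.6, 0], [0, 0, 0, 0, 0, 8.6, 0], [0, 0, 0, 0, 0, 8.6, 0], [0, 0, 0, 0, 0, 8.6, 0], [0, 0, 0, 0, 0, 8.6, 0]]]'

```text
t: 3.42
eef_pos: [451.7, -269.2, 24.1]
ee_rot: [0.0, 0.994, 0.114, 0.0]
contact_force: [-0.4, -0.0, 5.9]
finger_gap: 53.2
finger_force: 30.0
```

```bash
python3 - <<'E'
from h import *
c=(451.2,-269,23.9,13.05)
go(460,-99.4,34.5,13.05,c)
b=(460,-99.4,110,13.05)
go(629.7,-266.1,110,13.05,b)
go(452.9,94.9,110,13.05,(629.7,-266.1,110,13.05))
E
```

```text
from [ 451.2 -269.    23.9   13. ] shift cm [  4.69 -16.32  -1.06] rz -0.0
from [460.  -99.4 110.   13. ] shift cm [12.77 20.07  0.  ] rz -0.0
from [ 629.7 -266.1  110.    13. ] shift cm [ -9.07 -39.16   0.  ] rz -0.0
```

>>> move_arm --deltas '[[[0, 0, 0, 0, 0, -3, 0], [0, 0, 0, 0, 0, -6, 0], [0, 0, 0, 1.2, -4, -6, 0], [0, 0, 0, 2.3, -8, -6, 0], [0, 0, 0, 3.5, -12, -6, 0], [0, 0, 0, 4.7, -16.3, -6, 0], [0, 0, 0, 4.7, -16.3, -6, 0], [0, 0, 0, 4.7, -16.3, -6, 0], [0, 0, 0, 4.7, -16.3, -4, 0], [0, 0, 0, 4.7, -16.3, -2.5, 0], [0, 0, 0, 4.7, -16.3, -1.6, 0], [0, 0, 0, 4.7, -16.3, -1.1, 0], [0, 0, 0, 4.7, -16.3, -1.1, 0], [0, 0, 0, 4.7, -16.3, -1.1, 0], [0, 0, 0, 4.7, -16.3, -1.1, 0]]]'

```text
t: 4.67
eef_pos: [460.6, -100.3, 34.8]
ee_rot: [0.0, 0.994, 0.113, 0.0]
contact_force: [-1.0, -0.3, -2.0]
finger_gap: 53.3
finger_force: 30.0
```

>>> move_arm --deltas '[[[0, 0, 0, 0, -0.05, 0.05, 0], [0, 0, 0, 0, -0.05, 0.05, 0], [0, 0, 0, 0, -0.05, 0.05, 0.8], [0, 0, 0, 0, -0.05, 0.05, 0.8], [0, 0, 0, 0, -0.05, 0.05, 0.8], [0, 0, 0, 0, -0.05, 0.05, 0.8], [0, 0, 0, 0, -0.05, 0.05, 0.8], [0, 0, 0, 0, -0.05, -2, 0.8], [0, 0, 0, 0, -0.05, -5, 0.8], [0, 0, 0, 0, -0.05, -9, 0.8], [0, 0, 0, 0, -0.05, -9, 0.8], [0, 0, 0, 0, -0.05, -9, 0.8]]]'

```text
t: 5.67
eef_pos: [461.6, -99.6, 126.7]
ee_rot: [0.001, 0.994, 0.114, 0.002]
contact_force: [0.2, -0.1, -0.8]
finger_gap: 73.4
finger_force: 0.0
```

```bash
python3 - <<'E'
from h import *
k,p,d=cam("top"); W=world(k,d); z=W[...,2]
m=(z>25)&(z<60)&(np.hypot(W[...,0]-460,W[...,1]+99.4)<45); P=W[m]; print(rect(P[:,:2]),m.sum(),P[:,2].max())
k,p,d=cam("wrist"); W=world(k,d); z=W[...,2]; cv2.imwrite("pics/w2.png",p)
m=(z>25)&(z<60)&(np.hypot(W[...,0]-460,W[...,1]+99.4)<40); P=W[m]; print("wrist",rect(P[:,:2]),m.sum())
m=(z>5)&(z<18)&(np.hypot(W[...,0]-460,W[...,1]+99.4)<85); print("board",rect(W[m][:,:2]))
go(629.7,-266.1,110,13.05)
E
```

```text
Traceback (most recent call last):
ValueError: zero-size array to reduction operation maximum which has no identity
```

Top camera is blocked by the arm; using the wrist only.

```bash
cat >> h.py <<'E'
def near(W,x,y,r,lo,hi): 
    z=W[...,2]; m=(z>lo)&(z<hi)&(np.hypot(W[...,0]-x,W[...,1]-y)<r); return rect(W[m][:,:2]) if m.sum()>5 else None
E
python3 - <<'E'
from h import *
k,p,d=cam("wrist"); W=world(k,d); cv2.imwrite("pics/w2.png",p)
print("saw",near(W,460,-99.4,45,25,60),"board",near(W,460,-99.4,85,5,18))
go(629.7,-266.1,110,13.05)
E
```

```text
saw (array([ 459.5, -100.1]), array([53.6, 53.4]), 11.8) board (array([ 460. , -100.9]), array([110.7, 110.6]), -80.2)
from [459.9 -99.  124.3  13.1] shift cm [12.77 20.12  1.43] rz 0.0
```

View pics/w2.png

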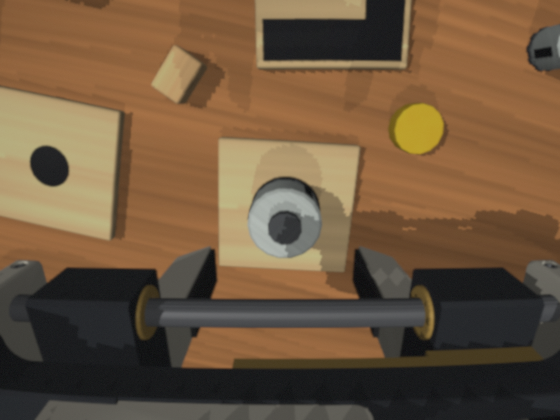

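Big saw covers its disc at (285,215), within about 1 mm. Next, the small saw.

>>> move_arm --deltas '[[[0, 0, 0, 3.2, 5, 1.4, 0.8], [0, 0, 0, 6.4, 10, 1.4, 0.8], [0, 0, 0, 9.6, 15, 1.4, 0.8], [0, 0, 0, 12.8, 20.1, 1.4, 0.8], [0, 0, 0, 12.8, 20.1, 1.4, 0.8], [0, 0, 0, 12.8, 20.1, 1.4, 0.8], [0, 0, 0, 12.8, 20.1, 1.4, 0.8], [0, 0, 0, 12.8, 20.1, 4.5, 0.8], [0, 0, 0, 12.8, 20.1, 7.5, 0.8], [0, 0, 0, 12.8, 20.1, 9.2, 0.8], [0, 0, 0, 12.8, 20.1, 10, 0.8], [0, 0, 0, 12.8, 20.1, 10, 0.8], [0, 0, 0, 12.8, 20.1, 10, 0]]]'

```text
t: 6.85
eef_pos: [629.9, -265.6, 23.7]
ee_rot: [-0.001, 0.994, 0.114, -0.001]
contact_force: [0.7, -0.6, 0.7]
finger_gap: 70.4
finger_force: 0.0
```

>>> move_arm --deltas '[[[0, 0, 0, 0, 0, 0, 0], [0, 0, 0, 0, 0, 0, 0], [0, 0, 0, 0, 0, 0, 0], [0, 0, 0, 0, 0, 0, 0], [0, 0, 0, 0, 0, 0, 0], [0, 0, 0, 0, 0, 0, 0], [0, 0, 0, 0, 0, 0, 0], [0, 0, 0, 0, 0, 0, 0], [0, 0, 0, 0, 0, 0, 0], [0, 0, 0, 0, 0, 0, 0]]]'

```text
t: 7.68
eef_pos: [630.5, -266.2, 25.0]
ee_rot: [0.0, 0.994, 0.114, 0.0]
contact_force: [-0.0, -1.1, 2.7]
finger_gap: 31.1
finger_force: 30.0
```

```bash
python3 - <<'E'
from h import *
go(452.9,94.9,34.3,13.05); go(452.9,94.9,34.3,13.05,(629.7,-266.1,24,13.05))
E
```

```text
from [ 630.5 -266.2   25.    13.1] shift cm [ -9.15 -39.19  -0.93] rz 0.0
from [ 629.7 -266.1   24.    13. ] shift cm [ -9.07 -39.16  -1.03] rz -0.0
```

>>> move_arm --deltas '[[[0, 0, 0, 0, 0, -4, 0], [0, 0, 0, 0, 0, -7, 0], [0, 0, 0, -0.9, -4, -7, 0], [0, 0, 0, -1.8, -8, -7, 0], [0, 0, 0, -2.7, -12, -7, 0], [0, 0, 0, -3.7, -16, -7, 0], [0, 0, 0, -4.6, -20, -7, 0], [0, 0, 0, -5.5, -24, -7, 0], [0, 0, 0, -6.4, -28, -7, 0], [0, 0, 0, -7.3, -32, -7, 0], [0, 0, 0, -8.3, -36, -7, 0], [0, 0, 0, -9.1, -39.2, -7, 0], [0, 0, 0, -9.1, -39.2, -7, 0], [0, 0, 0, -9.1, -39.2, -7, 0], [0, 0, 0, -9.1, -39.2, -4, 0], [0, 0, 0, -9.1, -39.2, -2.3, 0], [0, 0, 0, -9.1, -39.2, -1.3, 0], [0, 0, 0, -9.1, -39.2, -1, 0], [0, 0, 0, -9.1, -39.2, -1, 0], [0, 0, 0, -9.1, -39.2, -1, 0]]]'

```text
t: 9.35
eef_pos: [454.1, 94.2, 34.8]
ee_rot: [0.0, 0.994, 0.113, 0.0]
contact_force: [-0.8, 0.3, 0.0]
finger_gap: 31.6
finger_force: 30.0
```

>>> move_arm --deltas '[[[0, 0, 0, 0, 0, 0, 0], [0, 0, 0, 0, 0, 0, 0]]]'

```text
t: 9.52
eef_pos: [453.8, 94.7, 34.7]
ee_rot: [0.0, 0.994, 0.113, 0.0]
contact_force: [1.0, 0.5, 0.4]
finger_gap: 31.2
finger_force: 30.0
```

>>> move_arm --deltas '[[[0, 0, 0, 0, 0, 0.05, 0.7], [0, 0, 0, 0, 0, 0.05, 0.7], [0, 0, 0, 0, 0, 0.05, 0.7], [0, 0, 0, 0, 0, 0.05, 0.7], [0, 0, 0, 0, 0, 0.05, 0.7], [0, 0, 0, 0, 0, 0.05, 0.7], [0, 0, 0, 0, 0, -2, 0.7], [0, 0, 0, 0, 0, -5, 0.7], [0, 0, 0, 0, 0, -9, 0.7], [0, 0, 0, 0, 0, -9, 0.9], [0, 0, 0, 0, 0, -9, 0.9], [0, 0, 0, 0, 0, -9, 0.9]]]'

```text
t: 10.52
eef_pos: [452.9, 95.3, 124.5]
ee_rot: [0.0, 0.994, 0.114, -0.0]
contact_force: [0.0, 0.0, -1.0]
finger_gap: 79.0
finger_force: 0.0
```

```bash
python3 - <<'E'
from h import *
k,p,d=cam("wrist"); W=world(k,d)
print("saw",near(W,453,95,45,25,60),"board",near(W,453,95,85,5,18))
k,p,d=cam("top"); W=world(k,d); print("big",near(W,460,-99.4,45,25,60))
go(630.3,79.3,110,-45.8)
E
```

```text
saw (array([453.2,  93.7]), array([32. , 31.6]), -43.4) board (array([453. ,  93.5]), array([110.6, 110.6]), 0.1)
big (array([459.1, -98.6]), array([52.9, 52.6]), 64.3)
from [452.3  95.2 123.6  13.1] shift cm [16.98  5.57  1.36] rz 1.027
```

Both saws are right. Above the sander with the turn.

>>> move_arm --deltas '[[[0, 0, 0.11, 2, 0.6, 1.3, 0.9], [0, 0, 0.22, 4, 1.3, 1.3, 0.9], [0, 0, 0.33, 6, 2, 1.3, 0.9], [0, 0, 0.44, 8, 2.7, 1.3, 0.9], [0, 0, 0.55, 10, 3.4, 1.3, 0.9], [0, 0, 0.66, 12, 4, 1.3, 0.9], [0, 0, 0.77, 14, 4.7, 1.3, 0.9], [0, 0, 0.88, 16, 5.3, 1.3, 0.9], [0, 0, 0.98, 17, 5.6, 1.3, 0.9], [0, 0, 1.027, 17, 5.6, 1.3, 0.9], [0, 0, 1.027, 17, 5.6, 1.3, 0.9], [0, 0, 1.027, 17, 5.6, 1.3, 0.9]]]'

```text
t: 11.62
eef_pos: [630.6, 79.1, 109.9]
ee_rot: [0.001, 0.922, -0.388, -0.001]
contact_force: [0.3, 0.6, -0.0]
finger_gap: 82.5
finger_force: 0.0
```

```bash
python3 - <<'E'
from h import *
k,p,d=cam("wrist"); W=world(k,d)
print("sander",near(W,630,79,60,20,60))
go(630.3,79.3,26,-45.8)
E
```

```text
sander (array([630.9,  77.4]), array([93.9, 54.2]), -46.0)
from [630.6  79.1 110.4 -45.7] shift cm [-0.04  0.01  8.44] rz 0.002
```

>>> move_arm --deltas '[[[0, 0, 0, 0, 0, 3, 0.9], [0, 0, 0, 0, 0, 6, 0.9], [0, 0, 0, 0, 0, 7.6, 0.9], [0, 0, 0, 0, 0, 8.4, 0.9], [0, 0, 0, 0, 0, 8.4, 0.9], [0, 0, 0, 0, 0, 8.4, 0], [0, 0, 0, 0, 0, 8.4, 0], [0, 0, 0, 0, 0, 8.4, 0], [0, 0, 0, 0, 0, 8.4, 0], [0, 0, 0, 0, 0, 8.4, 0], [0, 0, 0, 0, 0, 8.4, 0], [0, 0, 0, 0, 0, 8.4, 0], [0, 0, 0, 0, 0, 8.4, 0], [0, 0, 0, 0, 0, 8.4, 0]]]'

```text
t: 12.83
eef_pos: [631.9, 79.0, 28.7]
ee_rot: [-0.0, 0.921, -0.389, 0.001]
contact_force: [-1.7, -0.4, 6.7]
finger_gap: 53.7
finger_force: 30.0
```

```bash
python3 - <<'E'
from h import *
go(446.5,268.1,36.3,2.5); go(446.5,268.1,36.3,2.5,(630.3,79.3,26,-45.8))
E
```

```text
from [631.9  79.   28.7 -45.8] shift cm [-26.48   0.1   -0.76] rz -0.843
from [630.3  79.3  26.  -45.8] shift cm [-2.635e+01  1.000e-02 -1.030e+00] rz -0.843
```

>>> move_arm --deltas '[[[0, 0, 0, 0, 0, -3.5, 0], [0, 0, 0, 0, 0, -7, 0], [0, 0, -0.1, -3, 0, -7, 0], [0, 0, -0.2, -6, 0, -7, 0], [0, 0, -0.3, -9.5, 0, -7, 0], [0, 0, -0.4, -13, 0, -7, 0], [0, 0, -0.5, -16, 0, -7, 0], [0, 0, -0.6, -19, 0, -7, 0], [0, 0, -0.7, -22, 0, -7, 0], [0, 0, -0.8, -25, 0, -7, 0], [0, 0, -0.843, -26.4, 0, -7, 0], [0, 0, -0.843, -26.4, 0, -7, 0], [0, 0, -0.843, -26.4, 0, -7, 0], [0, 0, -0.843, -26.4, 0, -7, 0], [0, 0, -0.843, -26.4, 0, -4.5, 0], [0, 0, -0.843, -26.4, 0, -3, 0], [0, 0, -0.843, -26.4, 0, -2, 0], [0, 0, -0.843, -26.4, 0, -2, 0]]]'

```text
t: 14.33
eef_pos: [447.0, 267.0, 45.6]
ee_rot: [0.001, 1.0, 0.021, -0.002]
contact_force: [0.3, -0.9, -1.4]
finger_gap: 53.4
finger_force: 30.0
```

```bash
python3 - <<'E'
from h import *
k,p,d=cam("wrist"); W=world(k,d); cv2.imwrite("pics/w3.png",p)
print("sander",near(W,446,268,58,35,65),"board",near(W,446,268,85,5,16)); go(446.5,268.1,36.3,2.5)
k,p,d=cam("side"); W=world(k,d); m=(np.hypot(W[...,0]-446,W[...,1]-268)<60); print(observe()['contact_force'])
cv2.imwrite("pics/s3.png",cv2.resize(p[120:240,150:310],None,fx=4,fy=4))
E
```

```text
sander (array([449.9, 266.3]), array([88.1, 87.9]), 3.0) board (array([470.8, 268.4]), array([110. ,  62.9]), -87.0)
from [447.5 267.5  46.8   2.4] shift cm [-0.1  -0.07  1.05] rz -0.002
[ 1.09451773 -0.21879576 -0.95693725]
```

View pics/w3.png

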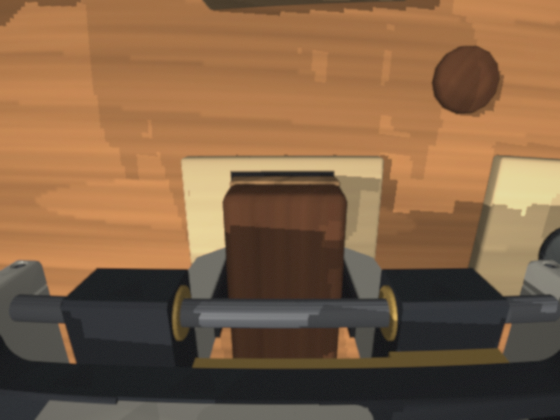

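The sander hangs about 10 mm over its rectangle at (283,240), aligned. Lowering and releasing.

>>> move_arm --deltas '[[[0, 0, 0, 0, -0.04, 0.5, 0], [0, 0, 0, 0, -0.04, 0.8, 0], [0, 0, 0, 0, -0.04, 0.95, 0], [0, 0, 0, 0, -0.04, 0.95, 0], [0, 0, 0, 0, -0.04, 0.95, 0]]]'

```text
t: 14.85
eef_pos: [447.6, 268.8, 38.6]
ee_rot: [-0.0, 1.0, 0.022, 0.0]
contact_force: [0.1, -0.7, 2.1]
finger_gap: 54.0
finger_force: 30.0
```

>>> move_arm --deltas '[[[0, 0, 0, 0, 0, 0.05, 0.85], [0, 0, 0, 0, 0, 0.05, 0.85], [0, 0, 0, 0, 0, 0.05, 0.85], [0, 0, 0, 0, 0, 0.05, 0.85], [0, 0, 0, 0, 0, 0.05, 0.85], [0, 0, 0, 0, 0, 0.05, 0.85], [0, 0, 0, 0, 0, -2, 0.85], [0, 0, 0, 0, 0, -5, 0.85], [0, 0, 0, 0, 0, -9, 0.85], [0, 0, 0, 0, 0, -9, 0.85], [0, 0, 0, 0, 0, -9, 0.85], [0, 0, 0, 0, 0, -9, 0.85]]]'

```text
t: 15.85
eef_pos: [447.0, 268.6, 127.9]
ee_rot: [0.0, 1.0, 0.022, -0.0]
contact_force: [-0.2, -0.1, -1.5]
finger_gap: 78.0
finger_force: 0.0
```

```bash
python3 - <<'E'
from h import *
k,p,d=cam("wrist"); W=world(k,d)
print("sander",near(W,446,267,60,30,65),"board",near(W,446,267,85,5,16),np.percentile(W[...,2][(np.hypot(W[...,0]-446,W[...,1]-267)<20)],[2,50,98]))
go(633.5,302.1,110,5)
E
```

```text
sander (array([447.5, 267.9]), array([93.5, 54.3]), 2.4) board (array([447.2, 267.2]), array([110.9, 109.4]), -87.7) [44.88830554 46.17758291 47.48502304]
from [446.6 268.4 127.2   2.5] shift cm [18.82 -2.54  1.72] rz -0.043
```

Within 1 mm and 0.1°. Now above the square's leg that points in +x.

>>> move_arm --deltas '[[[0, 0, -0.043, 4, -0.5, 1.7, 0.65], [0, 0, -0.043, 8, -1, 1.7, 0.65], [0, 0, -0.043, 12, -1.5, 1.7, 0.65], [0, 0, -0.043, 16, -2.1, 1.7, 0.65], [0, 0, -0.043, 18.8, -2.5, 1.7, 0.65], [0, 0, -0.043, 18.8, -2.5, 1.7, 0.65], [0, 0, -0.043, 18.8, -2.5, 1.7, 0.65], [0, 0, -0.043, 18.8, -2.5, 1.7, 0.65]]]'

```text
t: 16.57
eef_pos: [632.5, 301.6, 109.0]
ee_rot: [0.001, 0.999, 0.043, -0.002]
contact_force: [-0.0, 0.3, 0.0]
finger_gap: 59.7
finger_force: 0.0
```

```bash
python3 - <<'E'
from h import *
k,p,d=cam("wrist"); W=world(k,d); cv2.imwrite("pics/w4.png",p)
print("sq",near(W,627,265,80,14,40)); go(633.5,302.1,22.5,5)
go(588.8,-93.9,32.8,103.3,(633.5,302.1,22.5,5))
E
```

```text
sq (array([627.7, 264.6]), array([100. ,  99.8]), 5.2)
from [632.4 301.7 109.8   5. ] shift cm [ 0.11 -0.03  8.73] rz -0.0
from [633.5 302.1  22.5   5. ] shift cm [-7.9  39.06 -1.03] rz -1.716
```

View pics/w4.png

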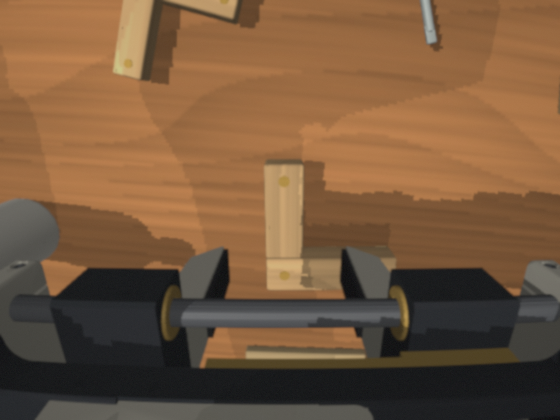

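The leg (285,210) sits between the open fingers, and the bottle at far left is clear. Descending and gripping.

>>> move_arm --deltas '[[[0, 0, 0, 0.05, 0, 3, 0.65], [0, 0, 0, 0.05, 0, 6, 0.65], [0, 0, 0, 0.05, 0, 7.8, 0.65], [0, 0, 0, 0.05, 0, 8.7, 0.65], [0, 0, 0, 0.05, 0, 8.7, 0.65], [0, 0, 0, 0.05, 0, 8.7, 0], [0, 0, 0, 0.05, 0, 8.7, 0], [0, 0, 0, 0.05, 0, 8.7, 0], [0, 0, 0, 0.05, 0, 8.7, 0], [0, 0, 0, 0.05, 0, 8.7, 0], [0, 0, 0, 0.05, 0, 8.7, 0], [0, 0, 0, 0.05, 0, 8.7, 0], [0, 0, 0, 0.05, 0, 8.7, 0]]]'

```text
t: 17.7
eef_pos: [635.0, 302.1, 25.0]
ee_rot: [-0.0, 0.999, 0.043, 0.001]
contact_force: [-0.6, -0.9, 5.3]
finger_gap: 27.8
finger_force: 30.0
```

>>> move_arm --deltas '[[[0, 0, 0, 0, 0, -4, 0], [0, 0, 0, 0, 0, -8, 0], [0, 0, -0.1, -0.5, 2.4, -8, 0], [0, 0, -0.2, -1, 4.8, -8, 0], [0, 0, -0.3, -1.5, 7.2, -8, 0], [0, 0, -0.4, -2, 9.6, -8, 0], [0, 0, -0.5, -2.5, 12, -8, 0], [0, 0, -0.6, -3, 14.4, -8, 0], [0, 0, -0.7, -3.5, 16.8, -8, 0], [0, 0, -0.8, -4, 19.2, -8, 0], [0, 0, -0.9, -4.5, 21.6, -8, 0], [0, 0, -1.0, -5, 24, -8, 0], [0, 0, -1.1, -5.4, 26.4, -8, 0], [0, 0, -1.2, -5.9, 28.8, -8, 0], [0, 0, -1.3, -6.4, 31.2, -8, 0], [0, 0, -1.4, -6.9, 33.6, -8, 0], [0, 0, -1.5, -7.4, 36, -8, 0], [0, 0, -1.6, -7.9, 39.1, -8, 0], [0, 0, -1.716, -7.9, 39.1, -8, 0], [0, 0, -1.716, -7.9, 39.1, -8, 0]]]'

```text
t: 19.37
eef_pos: [589.3, -96.1, 103.7]
ee_rot: [-0.0, 0.62, 0.785, -0.0]
contact_force: [0.0, 0.0, -1.0]
finger_gap: 27.8
finger_force: 30.0
```

>>> move_arm --deltas '[[[0, 0, 0, 0, 0, 3, 0], [0, 0, 0, 0, 0, 4.5, 0], [0, 0, 0, 0, 0, 5, 0], [0, 0, 0, 0, 0, 5, 0], [0, 0, 0, 0, 0, 5, 0]]]'

```text
t: 19.78
eef_pos: [590.1, -93.8, 54.5]
ee_rot: [0.0, 0.621, 0.784, 0.0]
contact_force: [0.1, -0.4, -0.3]
finger_gap: 27.7
finger_force: 30.0
```

```bash
python3 - <<'E'
from h import *
k,p,d=cam("wrist"); cv2.imwrite("pics/w5.png",p)
go(588.8,-93.9,32.8,103.3)
E
```

```text
from [590.5 -94.   55.1 103.3] shift cm [ 0.05 -0.16  2.23] rz -0.001
```

View pics/w5.png

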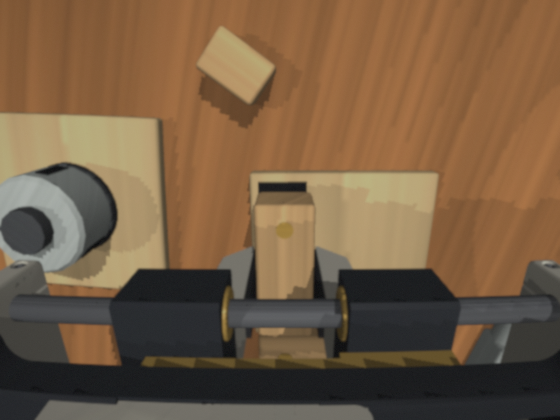

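The leg end at (283,190) lines up over the black leg. Lowering with a 1 mm correction.

>>> move_arm --deltas '[[[0, 0, 0, 0.1, -0.1, 1, 0], [0, 0, 0, 0.1, -0.1, 1.6, 0], [0, 0, 0, 0.1, -0.1, 1.9, 0], [0, 0, 0, 0.1, -0.1, 1.95, 0], [0, 0, 0, 0.1, -0.1, 1.95, 0], [0, 0, 0, 0.1, -0.1, 1.95, 0]]]'

```text
t: 20.33
eef_pos: [588.2, -93.4, 34.9]
ee_rot: [-0.0, 0.621, 0.784, -0.0]
contact_force: [-3.3, 1.3, 4.3]
finger_gap: 27.7
finger_force: 30.0
```

>>> move_arm --deltas '[[[0, 0, 0, 0, 0, 0, 0.6], [0, 0, 0, 0, 0, 0, 0.6], [0, 0, 0, 0, 0, 0, 0.6], [0, 0, 0, 0, 0, 0, 0.6], [0, 0, 0, 0, 0, 0, 0.6], [0, 0, 0, 0, 0, 0, 0.6], [0, 0, 0, 0, 0, -2, 0.6], [0, 0, 0, 0, 0, -5, 0.6], [0, 0, 0, 0, 0, -9, 0.6], [0, 0, 0, -4, 0, -12, 0.6], [0, 0, 0, -7, 0, -15, 0.6], [0, 0, 0, -11, 0, -15, 0.6], [0, 0, 0, -15, 0, -15, 0.6], [0, 0, 0, -18, 0, -15, 0.6], [0, 0, 0, -22, 0, -15, 0.6], [0, 0, 0, -26, 0, -15, 0.6], [0, 0, 0, -30, 0, -15, 0.6], [0, 0, 0, -30, 0, -15, 0.6], [0, 0, 0, -30, 0, -15, 0.6]]]'

```text
t: 21.92
eef_pos: [656.7, -388.0, 182.3]
ee_rot: [-0.001, 0.622, 0.783, -0.0]
contact_force: [-0.7, 0.9, -0.1]
finger_gap: 55.1
finger_force: 0.0
```

```bash
python3 - <<'E'
from h import *
k,p,d=cam("top"); W=world(k,d); cv2.imwrite("pics/end.png",p)
for n,x,y,r,lo in(("big",459,-99,45,25),("small",453,95,45,25),("sander",446,268,62,30),("sq",626,-95,80,22)):
    print(n,near(W,x,y,r,lo,65),"board",near(W,x,y,85,5,15))
E
```

```text
big (array([464.2, -88.5]), array([53.2, 29.9]), -25.5) board (array([460., -99.]), array([109.8, 109.2]), 9.7)
small (array([452.9,  94.9]), array([30.4, 30.1]), 89.1) board (array([452.9, 102.8]), array([125.9, 110. ]), -89.8)
sander (array([446.8, 268.4]), array([93.8, 55.3]), 1.4) board (array([448.9, 266.4]), array([114.9, 114. ]), 2.6)
sq (array([625.3, -94.9]), array([100.5, 100.2]), -76.3) board (array([626. , -94.2]), array([110.5, 108.9]), 13.6)
```

View pics/end.png

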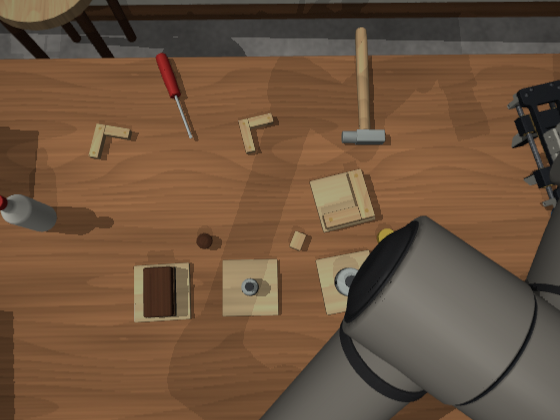

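All four tools cover their silhouettes: sander (160,290), small saw (250,288), square (343,200) and big saw (348,282). The arm partly hides the big saw here, but it was measured as centred earlier.

```bash
python3 -c "
from station import *
print(job_done())"
```

```text
the job is handed in; nothing more can be done
None
```

All four tools are on their matching boards, each measured within about 1 mm of its silhouette's centre and released, and the job was handed in at about 22 s; the hand-in returned no verdict.

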